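# Pepper mill out of the spice block, held slanting over the pan

### The arm

A 7-joint arm with a two-finger parallel gripper is mounted at the origin on a cart in front of the work surface, level with it; the furniture and walls round the work are solid. World frame = base frame: x ahead of the robot, y to its left, z up, the work surface at z = 0. Lengths are in m, angles in rad, forces in N, time in s.
With the tool pointing down it reaches from about 0.425 to 0.825 m from the base axis. Payload 3.6 kg.
Tool frame: the origin (TCP) lies where the fingers leave the gripper's body, on its centre line; the fingertips stand 73 mm ahead of it and the grasp point (between the pads) lies 54 mm ahead of it; z points along the fingers, y is the line along which they close (so a half turn about z gives the same grasp; the last joint's range is limited). The gripper opens to 85 mm and grips with 20 to 120 N. Pads are 22 mm wide; open, the fingers measure 114 mm over their backs; the gripper's body (76 mm by 85 mm) begins 54 mm behind the grasp point. The pads swing forward as they close: fully open they stand 13 mm farther back than shut.
Start: joints at [-1.26, 0.615, -0.013, 1.423, 0.008, 1.103, -0.04], TCP at [0.215, 0.613, 0.304] pointing down, gripper open.
Joint ranges: [-3.12, 3.12], [-0.3, 2.06], [-1.34, 1.32], [0.26, 2.42], [-1.36, 4.5], [0.01, 1.98], [-2.84, 2.84]. Speed limits (rad/s): [2.79, 2.79, 3.14, 3.14, 3.14, 3.14, 3.14].

### API

Orientations are given as a unit quaternion [x, y, z, w].
In Python, from station import arm gives the robot as it stands. Calls block until the motion is done:
- arm.movep(position, orientation): joint-space move of the TCP to a pose.
- arm.line_to(position, velocity=0.15, ori=None): straight line of the TCP; ori=None keeps the orientation; velocity is the mean speed in m/s.
- arm.move_j(angles): joint-space move.
- arm.move_gripper(opening, effort=None): opening from 0.0 (shut) to 1.0 (fully open); effort is the grip in N (None keeps the last); returns when the fingers have stopped.
- arm.pause(seconds).
- arm.ik(position, orientation): joint angles nearest the present ones, or None.
- arm.snapshot(name): name is "scene" or "side" or "wrist"; returns the picture (480x640x3 uint8, blue, green, red); there is no depth.
- arm.camera_info(name): a dict with "fx", "fy", "cx", "cy" (pixels), "R" (3x3) and "t" (3): a world point X has camera coordinates R X + t; the wrist camera has in their place "T_tool_cam" (4x4, takes a point from camera to tool coordinates, whose origin is the TCP and whose axes are the flange's). Camera axes: x right, y down, z forward; pixel columns grow to the right and rows downward; lengths in m; the calibration is good to about 2 mm. A picture is of the moment at which its call begins: read the wrist's pose just before it. camera_info takes no time and is no camera call.
A pose or a line that the arm cannot do raises arm.MotionError and nothing moves.
- arm.finish_job(): hands the job in; it is judged then, once.
Readings, each from a call of its own:
- arm.read_time(): time.
- arm.read_joint_positions(): joint angles.
- arm.read_dq(): joint speeds.
- arm.read_effort(): joint torques, N m.
- arm.read_tool_pos(): TCP position.
- arm.read_eef_rot(): TCP orientation.
- arm.read_ft_force(): force on the tool from outside, world axes, zero at the start.
- arm.read_wrist_torque(): the same for the moment, N m.
- arm.read_opening(): opening from 0.0 (shut) to 1.0 (fully open).
- arm.read_finger_force(): force on a finger pad.
Only numpy, scipy, OpenCV 4.12 (cv2) and the standard library are available. Lean on these libraries where they do the work, as an engineer would, in place of code of your own. Each camera call takes 0.05 s, during which the arm holds its last target. There are 200 camera calls.

### The job

Take the small black pepper mill from the wooden spice block: draw it straight up, still upright, until it is clear of the block, then tip it to a slant of about 45 degrees and hold it ready over the open saucepan, with its foot as the lower end, over the middle of the pan and a few centimetres above the rim. Finish while still holding it there, still and touching nothing but the gripper. Leave the block with its salt shaker and herb jar, the saucepan and the other things where they stand.

Things in the scene. Friction and masses are not known exactly. Their poses are not given: they have to be found in the camera images.
- pepper_mill: black pepper mill, a slightly waisted round column 35 mm across at its widest and 106 mm tall, about 0.06 to 0.13 kg. Origin at the centre of its underside (foot), z along its axis towards the cap. At the start it stands upright (a few degrees of play) in one of the four wells of the spice block, its foot 8 mm above the block's underside, its upper 64 mm above the block
- mill_foot (a point): centre of the mill's underside (same point as the mill's origin)
- mill_top (a point): centre of the top of the mill's cap, 106 mm from the foot
- spice_block: square wooden block, 136 x 136 x 50 mm, about 0.9 kg, loose on a 5 mm drying mat on the worktop, with four round wells 40 mm across and 42 mm deep (floor 8 mm above its underside), centred at x, y = +-34 mm. Origin at the centre of its underside, z up, x and y along its sides. Three wells are filled (mill, salt shaker, herb jar, in any order), one is empty
- salt_shaker: salt shaker of clear glass with a domed steel cap, 34 mm across, 83 mm tall, standing in another well; leave it. Origin at the centre of its underside
- herb_jar: small closed jar of green glass with a flat steel lid, 34 mm across, 76 mm tall, standing in another well; leave it. Origin at the centre of its underside
- saucepan: open steel saucepan without lid, 206 mm across the rim, 108 mm tall, about 0.95 kg, loose; two loop handles at its +y and -y sides, 280 mm over them, 71 to 92 mm up. Origin at the centre of its underside, z up
- pan_mouth (a point): centre of the saucepan's open mouth, at the height of the rim (108 mm above the pan's underside), axes as the saucepan's
- garlic: bulb of garlic, 60 mm, bystander; origin at the centre of its underside
- jug: steel milk jug with strap handle, 70 x 96 x 105 mm, bystander; origin at its underside
- mug: two-tone mug with handle, 83 x 117 x 94 mm, bystander; origin at its underside
- lemon: lemon, 71 x 53 x 51 mm, bystander; origin at its underside

How it is judged:
By the outcome, as a careful person would: the job done as asked, in the order asked, and still so for the second after the job is handed in, while the arm keeps its last pose, push and grip.
It also fails if it takes over 40 s, if anything falls off the work surface, if the arm or the gripper's body presses on something with over 40 N, if the wrist force passes 120 N, or if a joint passes its speed limit or range.

## Working session

There is one attempt and no reset: what is moved stays moved. The work goes in short steps, each a Python script; the robot and the scene stay as the last script left them, time stands still between calls to the robot, and variables do not carry over. Pictures are saved under pics/ and viewed, at most 10 in all, crops included, and the job is handed in when it is done.

```bash
mkdir -p pics; ls
python3 - <<'E'
from station import arm
import cv2,numpy as np
np.set_printoptions(precision=4,suppress=True)
for n in ("scene","side"):
    im=arm.snapshot(n); cv2.imwrite(f"pics/{n}0.png",im); c=arm.camera_info(n); print(n,c, -np.array(c["R"]).T@np.array(c["t"]))
print(arm.camera_info("wrist")); print(arm.read_eef_rot(),arm.read_tool_pos(),arm.read_time())
E
```

```text
pics
station.py
scene {'fx': 491.0121017019468, 'fy': 491.0121017019468, 'cx': 313.3238181367486, 'cy': 245.69826023521446, 'R': array([[ 0.702 , -0.7121, -0.008 ],
       [-0.3353, -0.3207, -0.8859],
       [ 0.6283,  0.6245, -0.4639]]), 't': array([-0.2419,  0.3304,  0.4123])} [ 0.0216 -0.3238  0.482 ]
side {'fx': 568.2942375741873, 'fy': 568.2942375741873, 'cx': 308.8381770182219, 'cy': 239.7223231844457, 'R': array([[-0.9746, -0.2241, -0.0029],
       [-0.1092,  0.486 , -0.8671],
       [ 0.1957, -0.8447, -0.4981]]), 't': array([0.588 , 0.0559, 0.9569])} [0.3919 0.9129 0.5269]
{'fx': 422.9853538448286, 'fy': 422.9853538448286, 'cx': 319.18517563947626, 'cy': 240.67950901854792, 'T_tool_cam': array([[-0.0006, -0.9441, -0.3295,  0.0844],
       [ 1.    , -0.0006, -0.0001,  0.0002],
       [-0.0001, -0.3295,  0.9441, -0.0703],
       [ 0.    ,  0.    ,  0.    ,  1.    ]])}
[ 0.1676  0.9859 -0.0012 -0.0002] [0.2146 0.613  0.3028] 0.1
```

View pics/scene0.png

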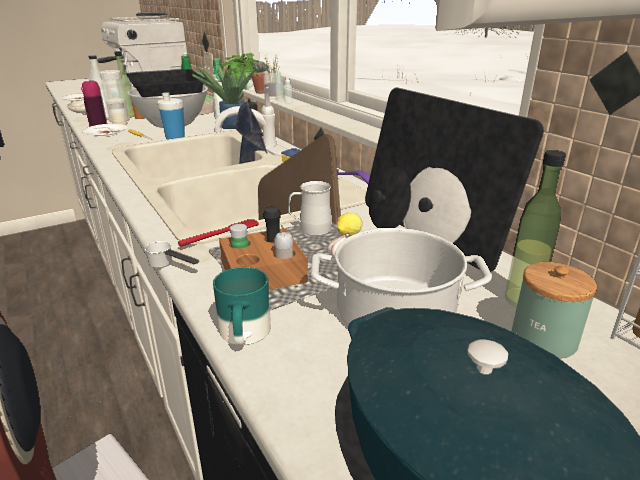

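View pics/side0.png

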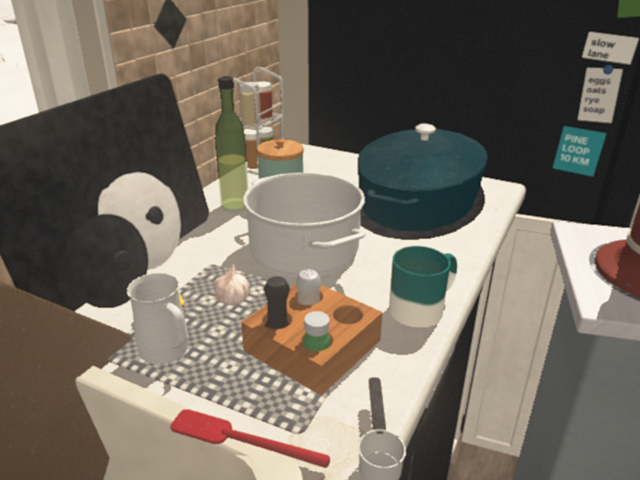

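The scene view shows the mill at about (272,224), in the block's far left well. The side view shows it at (277,300), with the salt shaker at (308,287), the herb jar at (317,330), the empty well at (348,315), the pan rim around (304,205), the jug at (158,318) and the garlic at (231,285). Next I'll measure these.

```bash
cat > h.py <<'E'
import cv2,numpy as np
from station import arm
np.set_printoptions(precision=4,suppress=True)
def cam(n):
    c=arm.camera_info(n); K=np.array([[c["fx"],0,c["cx"]],[0,c["fy"],c["cy"]],[0,0,1]]); return K,np.array(c["R"]),np.array(c["t"])
def plane(n,px,z):
    K,R,t=cam(n); px=np.atleast_2d(px).astype(float); o=-R.T@t
    d=np.c_[px,np.ones(len(px))]@np.linalg.inv(K).T@R
    return o+d*((z-o[2])/d[:,2])[:,None]
def tri(a,b):
    P=[K@np.c_[R,t] for K,R,t in (cam("scene"),cam("side"))]
    X=cv2.triangulatePoints(P[0],P[1],np.float64(a),np.float64(b))[:,0]; return X[:3]/X[3]
def proj(n,X):
    K,R,t=cam(n); q=(np.atleast_2d(X)@R.T+t)@K.T; return q[:,:2]/q[:,2:]
E
python3 - <<'E'
from h import *
for n,(x,y,w,h) in (("scene",(255,200,40,50)),("side",(255,270,40,65))):
    im=cv2.imread(f"pics/{n}0.png")[y:y+h,x:x+w]
    m=(im.max(2)<60).astype(np.uint8)
    k,l,s,_=cv2.connectedComponentsWithStats(m); i=1+s[1:,4].argmax()
    print(n,s[i]+[x,y,0,0,0])
    for r in range(h):
        c=np.where(l[r]==i)[0]
        if len(c) and r%4==0: print(r+y,c.min()+x,c.max()+x)
im=cv2.imread("pics/side0.png"); hsv=cv2.cvtColor(im,cv2.COLOR_BGR2HSV)
m=cv2.inRange(hsv,(3,90,60),(18,255,255)); m[:270]=0;m[400:]=0;m[:,:230]=0;m[:,395:]=0
cs=max(cv2.findContours(m,0,1)[0],key=cv2.contourArea); hull=cv2.convexHull(cs)
print("hull",cv2.approxPolyDP(hull,4,True)[:,0].tolist())
a=cv2.resize(im[255:400,230:400],None,fx=3.5,fy=3.5,interpolation=2)
b=cv2.resize(im[160:275,235:375],None,fx=3.5,fy=3.5,interpolation=2)
c=cv2.resize(cv2.imread("pics/scene0.png")[195:310,210:330],None,fx=4,fy=4)
cv2.imwrite("pics/ablk.png",a);cv2.imwrite("pics/apan.png",b)
E
```

```text
scene [263 209  18  33 357]
212 264 280
216 263 279
220 265 278
224 266 278
228 267 278
232 267 278
236 267 274
240 267 273
side [266 293  21  35 284]
294 267 286
298 268 285
302 269 284
306 269 284
310 269 285
314 269 285
318 269 285
322 268 285
326 272 283
hull [[295, 284], [323, 285], [381, 312], [379, 340], [321, 394], [243, 347], [241, 322]]
```

View pics/ablk.png

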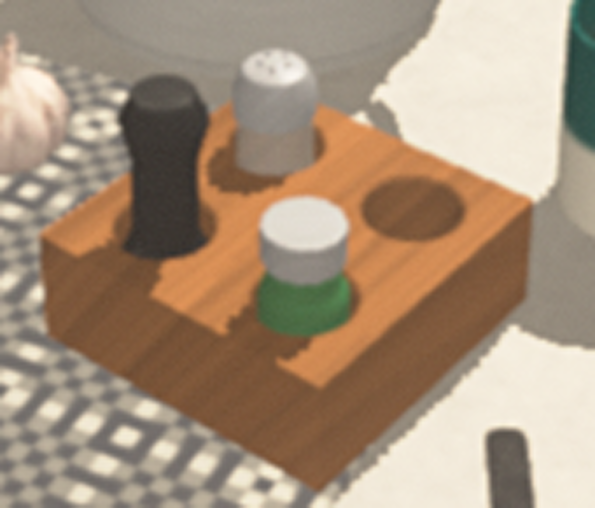

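View pics/apan.png

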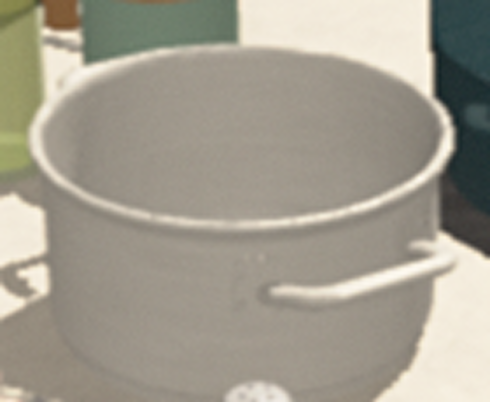

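The block crop shows the top corners at side pixels (241,322), (321,366) and (382,313), the mill cap centre at (277,282) and the empty well at (348,315). The mill stands nearly upright with its waist just under the cap bulge. The pan crop shows the rim running from x=244 to x=365, with its front lip at about y=225.

Run:
```python
from h import *
f=lambda p,ox,oy:np.array(p)/3.5+[ox,oy]
C=plane("side",f([(40,235),(320,387),(531,202)],230,255),.055); print("corners",C, np.linalg.norm(np.diff(C,axis=0),axis=1))
ctr=(C[0]+C[2])/2; print("ctr",ctr)
e=C[1]-C[0]; print("yaw edge",np.degrees(np.arctan2(e[1],e[0])))
print("empty",plane("side",f([(413,209)],230,255),.055),"mill cap",plane("side",f([(165,95)],230,255),.118),"tri",tri((272,211.5),(277.1,282.1)))
print("salt",plane("side",f([(276,66)],230,255),.094),"jar",plane("side",f([(304,222)],230,255),.089))
print("scene cap",plane("scene",[(272,211.5)],.118))
q=plane("side",f([(32,140),(454,140),(240,46),(240,228),(90,78),(395,78),(90,196),(400,186)],235,160),.108)
A=np.c_[2*q[:,:2],np.ones(len(q))]; s=np.linalg.lstsq(A,(q[:,:2]**2).sum(1),rcond=None)[0]
print("rim",s[:2],np.sqrt(s[2]+s[:2]@s[:2]))
q=plane("scene",[(337,255),(466,257),(360,235),(440,234),(400,290),(360,282),(440,282)],.108)
A=np.c_[2*q[:,:2],np.ones(len(q))]; s=np.linalg.lstsq(A,(q[:,:2]**2).sum(1),rcond=None)[0]
print("rim scene",s[:2],np.sqrt(s[2]+s[:2]@s[:2]))
print("jug top",plane("side",[(157,290)],.11),"jug handle top",plane("side",[(183,312)],.085),"garlic",plane("side",[(231,272)],.05))
```

```text
corners [[0.6155 0.3471 0.055 ]
 [0.4944 0.4056 0.055 ]
 [0.4358 0.2854 0.055 ]] [0.1345 0.1337]
ctr [0.5257 0.3162 0.055 ]
yaw edge 154.2224037149518
empty [[0.4798 0.2999 0.055 ]] mill cap [[0.5677 0.3345 0.118 ]] tri [0.5691 0.3278 0.1125]
salt [[0.5407 0.2713 0.094 ]] jar [[0.5101 0.3601 0.089 ]]
scene cap [[0.5588 0.3169 0.118 ]]
rim [0.5977 0.0608] 0.0999587517588315
rim scene [0.6013 0.0569] 0.10069709844552788
jug top [[0.7161 0.3742 0.11  ]] jug handle top [[0.681  0.3798 0.085 ]] garlic [[0.6735 0.2273 0.05  ]]
```

```bash
cat >> h.py <<'E'
from scipy.spatial.transform import Rotation as Rn
def down(yaw): # closing axis (tool y) at yaw deg
    a=np.radians(yaw); y=np.array([np.cos(a),np.sin(a),0]); z=np.array([0,0,-1.]); return Rn.from_matrix(np.c_[np.cross(y,z),y,z])
E
python3 - <<'E'
from h import *
m=np.array([.569,.332]); pan=np.array([.5995,.059])
for yaw in (19.2,109.2,199.2,289.2):
    R=down(yaw); g=[arm.ik([*m,z],R.as_quat()) for z in (.146,.26,.3)]
    print(yaw,[x is not None for x in g],g[0])
    for h in range(0,360,45):
      for dy in (-60,-30,0,30,60):
        Rf=Rn.from_rotvec(np.radians(45)*np.array([np.sin(np.radians(h)),-np.cos(np.radians(h)),0]))*Rn.from_euler('z',dy,degrees=True)*R
        z=Rf.as_matrix()[:,2]; foot=np.array([*pan,.148]); q=arm.ik(foot-.133*z,Rf.as_quat())
        if q is not None and g[1] is not None:
            d=np.abs(np.array(q)-g[1])
            if d.max()<1.6: print("  ",h,dy,z,np.array(q),d.max())
E
```

```text
19.2 [True, True, True] [-0.6523  0.8016  0.1615  1.5558 -0.1622  0.7974 -0.0906]
   45 -60 [ 0.5     0.5    -0.7071] [ 0.7837  0.623  -0.8061  2.1499 -1.344   0.1975  0.7716] 1.463375128568691
   45 -30 [ 0.5     0.5    -0.7071] [ 0.9074  0.7187 -1.0375  2.1474 -0.2165  0.0544  0.1925] 1.5870416053500622
   90 -60 [ 0.      0.7071 -0.7071] [ 0.226   0.7282  0.1049  1.6198 -0.8624  1.2567  0.081 ] 0.9056483823266268
   90 -30 [ 0.      0.7071 -0.7071] [ 0.2477  0.7269  0.0678  1.619  -0.8439  1.241   0.589 ] 0.9273951508527253
   90 0 [ 0.      0.7071 -0.7071] [ 0.4199  0.7358 -0.2258  1.6126 -0.6839  1.1279  0.9751] 1.0995214282994867
   90 30 [ 0.      0.7071 -0.7071] [ 0.533   0.7614 -0.4247  1.6085 -0.556   1.0624  1.3868] 1.4845762730717353
   135 -60 [-0.5     0.5    -0.7071] [-0.025   0.9999  0.3912  1.0427 -0.6812  1.8787 -0.3516] 0.8524000202416744
   135 -30 [-0.5     0.5    -0.7071] [ 0.0211  0.9864  0.2716  1.0403 -0.6131  1.8441  0.1197] 0.8178504903348378
   135 0 [-0.5     0.5    -0.7071] [ 0.1126  0.9742  0.0425  1.0354 -0.4812  1.7891  0.5402] 0.7922722718196916
   1
[... 8803 characters left out ...]
.5694] 0.581159368047513
   270 30 [-0.     -0.7071 -0.7071] [-0.9088  0.912   0.7705  1.4842  0.1743  1.1792 -1.0922] 0.6321113236421793
   270 60 [-0.     -0.7071 -0.7071] [-0.8908  0.8984  0.7282  1.4836  0.2082  1.1857 -0.5995] 0.8176760352628587
   315 -30 [ 0.5    -0.5    -0.7071] [-1.2171  0.8147  1.0849  2.0637  0.0876  0.2844 -2.2651] 0.8479585820737561
   315 0 [ 0.5    -0.5    -0.7071] [-1.1933  0.7824  1.0261  2.0632  0.2783  0.2958 -1.9277] 0.7914113017074828
   315 30 [ 0.5    -0.5    -0.7071] [-1.1577  0.7428  0.9466  2.0625  0.4928  0.324  -1.6129] 0.9506949567356394
   315 60 [ 0.5    -0.5    -0.7071] [-1.0999  0.6933  0.8306  2.0611  0.7184  0.38   -1.3071] 1.17620552302681
```

Run:
```python
from h import *
m=np.array([.569,.332])
arm.movep([*m,.26],down(19.2).as_quat())
p=arm.read_tool_pos();q=arm.read_eef_rot(); im=arm.snapshot("wrist"); cv2.imwrite("pics/w1.png",im)
np.savez("w1.npz",p=p,q=q); print(p,q,arm.read_time(),arm.read_opening())
```

```text
[0.5677 0.3344 0.2601] [ 0.5777  0.8162  0.0005 -0.0009] 1.8167 1.0009577568709076
```

View pics/w1.png

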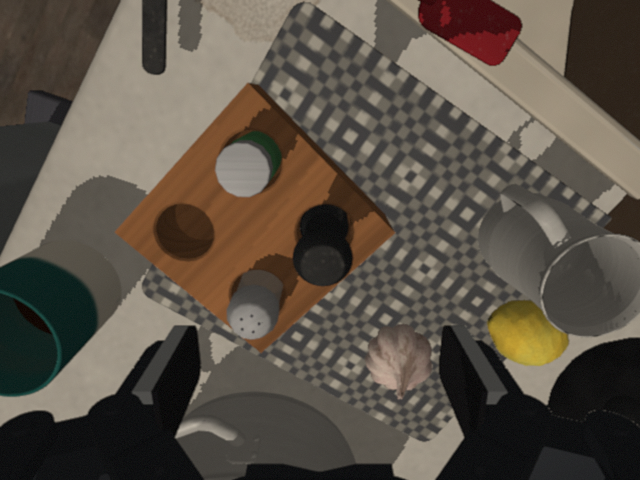

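The wrist view shows the mill cap centre at (323,262) and its foot near (325,218). The salt shaker is at (252,315), the herb jar at (245,168), and the block corners are at (250,83), (117,231), (393,228) and (262,348). Nothing blocks the grasp.

```bash
cat >> h.py <<'E'
def wplane(p,q,px,z):
    c=arm.camera_info("wrist"); T=np.array(c["T_tool_cam"]); Rw=Rn.from_quat(q).as_matrix()@T[:3,:3]; o=Rn.from_quat(q).apply(T[:3,3])+p
    px=np.atleast_2d(px); d=np.c_[(px[:,0]-c["cx"])/c["fx"],(px[:,1]-c["cy"])/c["fy"],np.ones(len(px))]@Rw.T
    return o+d*((z-o[2])/d[:,2])[:,None]
E
python3 - <<'E'
from h import *
d=np.load("w1.npz"); p,q=d["p"],d["q"]
C=wplane(p,q,[(250,84),(117,231),(262,348),(393,228)],.055); print(C,C.mean(0),np.linalg.norm(np.diff(C,axis=0),axis=1))
print("well",C.mean(0)+(C[3]-C[1])/4, "cap",wplane(p,q,[(323,263)],.119),"salt",wplane(p,q,[(249,320)],.096))
print(arm.read_tool_pos(),arm.read_eef_rot(),arm.read_time(),down(19.2).as_quat())
E
```

```text
[[0.4984 0.406  0.055 ]
 [0.4391 0.2852 0.055 ]
 [0.5596 0.2292 0.055 ]
 [0.6163 0.3498 0.055 ]] [0.5283 0.3175 0.055 ] [0.1345 0.1328 0.1333]
well [0.5726 0.3337 0.055 ] cap [[0.5706 0.334  0.119 ]] salt [[0.543  0.2735 0.096 ]]
[0.5677 0.3344 0.2601] [ 0.5777  0.8162  0.0004 -0.0008] 1.8167 [0.5793 0.8151 0.     0.    ]
```

```bash
cat >> h.py <<'E'
def go(pos,R,v=.12,tol=.0008):
    pos=np.array(pos); arm.line_to(pos,v,R.as_quat()); arm.pause(.1)
    off=pos-arm.read_tool_pos()
    if np.linalg.norm(off)>tol: arm.line_to(pos+off,.03,R.as_quat()); arm.pause(.15)
    print("err mm",(arm.read_tool_pos()-pos)*1e3, "ft",np.array(arm.read_ft_force()),"t",arm.read_time())
E
python3 - <<'E'
from h import *
R=down(19.2); m=[.5705,.3335]
arm.move_gripper(.7,30)
go([*m,.2],R); go([*m,.143],R,.06)
im=arm.snapshot("side"); cv2.imwrite("pics/s2.png",cv2.resize(im[180:400,150:400],None,fx=2.4,fy=2.4))
E
```

```text
err mm [-0.6634 -0.1828 -1.0339] ft [ 0.0365 -0.9535  0.5257] t 3.35
err mm [0.2943 0.1504 0.6151] ft [0.1785 0.6864 0.1123] t 4.5333
```

View pics/s2.png

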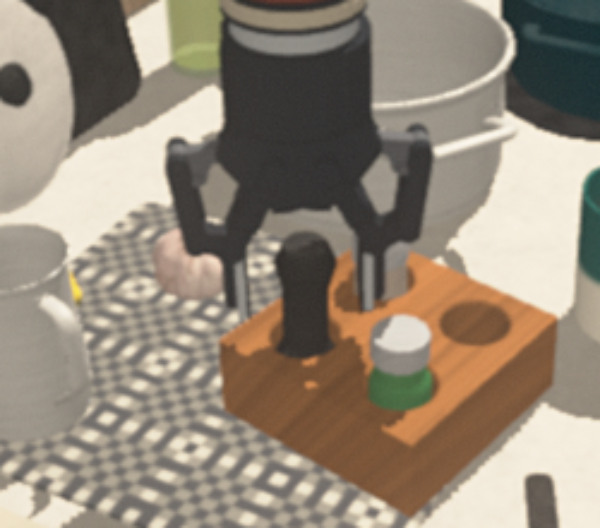

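The fingers straddle the mill evenly, at about x=237 and x=368 in the crop with the mill at x=305, and they clear the jar and salt shaker. I'll close and lift.

Run:
```python
from h import *
R=down(19.2)
f0=np.array(arm.read_ft_force())
arm.move_gripper(0,40); arm.pause(.2)
print(arm.read_opening(),arm.read_opening()*85,arm.read_finger_force(),np.array(arm.read_ft_force())-f0,arm.read_time())
p=np.array(arm.read_tool_pos()); 
arm.line_to(p+[0,0,.03],.05,R.as_quat()); print(arm.read_ft_force())
arm.line_to(p+[0,0,.15],.1,R.as_quat()); arm.pause(.2)
print(arm.read_tool_pos()-p,arm.read_opening(),arm.read_ft_force(),arm.read_time())
im=arm.snapshot("side"); cv2.imwrite("pics/s3.png",cv2.resize(im[60:400,150:400],None,fx=1.7,fy=1.7))
cv2.imwrite("pics/sc3.png",arm.snapshot("scene"))
```

```text
0.39677598628903105 33.72595883456764 40.06278441986069 [-0.7195 -0.3506  2.7326] 5.1333
[-0.445  -0.6269 -1.5323]
[-0.0002 -0.0001  0.1493] 0.3892922250718401 [ 0.321  -0.3254 -1.5739] 7.4417
```

View pics/s3.png

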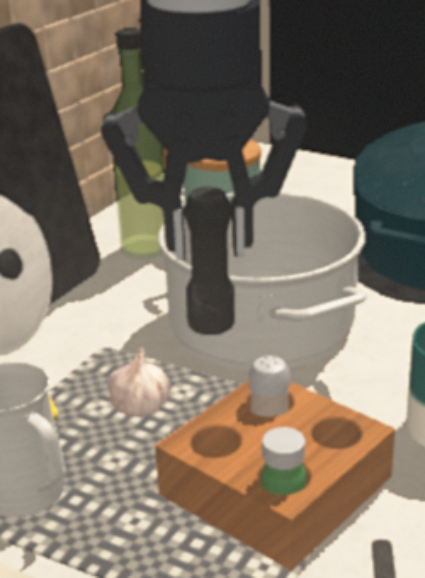

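The mill is clear of the block and upright, running from (207,200) to (210,325) in the crop. The block, jar and salt shaker have not moved. Now I'll tip it over the pan.

Run:
```python
from h import *
Rf=Rn.from_euler('x',-45,degrees=True)*down(19.2)
z=Rf.as_matrix()[:,2]; print(z)
foot=np.array([.5995,.059,.153]); L=.1305
arm.line_to(foot+[0,0,.04]-L*z,.12,Rf.as_quat())
go(foot-L*z,Rf,.06)
p=np.array(arm.read_tool_pos()); z=Rn.from_quat(arm.read_eef_rot()).as_matrix()[:,2]
f=p+L*z; t=p+(L-.106)*z; print("foot",f,"top",t,"tilt",np.degrees(np.arccos(-z[2])),arm.read_opening(),arm.read_finger_force())
for n in("scene","side"):
    im=arm.snapshot(n); cv2.imwrite(f"pics/{n}4.png",im); print(n,proj(n,[f,t]))
a=cv2.imread("pics/side4.png")[100:300,200:400];b=cv2.imread("pics/scene4.png")[150:350,300:500]
cv2.imwrite("pics/f4.png",cv2.resize(np.hstack([a,b]),None,fx=2,fy=2,interpolation=2))
```

```text
[ 0.     -0.7071 -0.7071]
err mm [ 0.2522 -0.0439  0.526 ] ft [ 0.0786 -0.5757 -1.4312] t 10.15
foot [0.5998 0.059  0.1535] top [0.5998 0.1339 0.2285] tilt 44.98619107861193 0.3966408791237637 39.750872532022186
scene [[401.7524 229.0002]
 [365.7824 171.3577]]
side [[302.7201 171.4007]
 [290.6316 144.1174]]
```

View pics/f4.png

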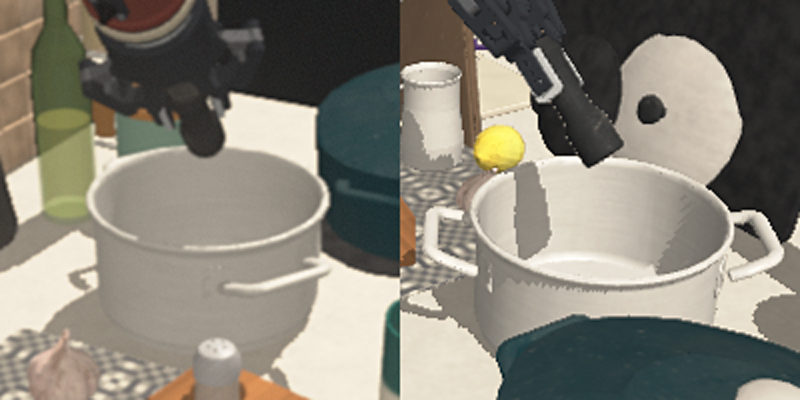

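The foot is at about scene (401,226) and side (303,170). The model predicts (402,229) and (303,171), so the foot is over the middle of the pan, about 45 mm above the rim. The slant matches 45° and the mill is touching only the gripper.

Run:
```python
from h import *
arm.pause(.5); print(np.abs(arm.read_dq()).max(),arm.read_opening(),arm.read_time()); print(arm.finish_job())
```

```text
0.0008966792317326176 0.39715826237271334 10.75
the job is handed in; nothing more can be done
None
```

I've handed the job in at 10.75 s: the pepper mill is held still at about 45°, foot down, over the middle of the saucepan and about 45 mm above the rim, and I saw nothing else move.

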